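# Clock the phantom spindle and hold the sight ring on its flat

## Robot

A 6-joint arm with a two-finger parallel gripper is mounted at the origin on the work surface. World frame = base frame: x ahead of the robot, y to its left, z up, the work surface at z = 0. Lengths are in m, angles in rad, forces in N, time in s.
With the tool pointing down it reaches from about 0.275 to 0.975 m from the base axis. Payload 8.4 kg.
Tool frame: the origin (TCP) lies at the very end of the fingers, on their centre line; the grasp point (between the pads) lies 19 mm behind it; z points along the fingers, y is the direction in which the jaws open and shut (so a half turn about z gives the same grasp; the last joint's range is limited). The gripper opens to 92 mm and grips with 3 to 60 N. Pads are 20 mm wide; open, the fingers measure 128 mm over their backs; the gripper's body (75 mm by 189 mm) begins 69 mm behind the grasp point.
Start: joints at [-0.002, 0.353, 1.633, -0, 1.155, -0.002], TCP at [0.625, -0, 0.215] pointing down, gripper open.
Joint ranges: [-2.63, 2.63], [-0.92, 2.1], [0.06, 2.66], [-1.3, 4.44], [0, 2.69], [-3.02, 3.02]. Speed limits (rad/s): [2.22, 2.22, 2.79, 3.14, 3.14, 3.14].

## Interface

Orientations are given as [roll, pitch, yaw] about the fixed x, y, z axes, in that order (R = Rz(yaw) Ry(pitch) Rx(roll)).
In Python, from bench import manip, optics gives the robot as it stands.
- The arm moves only by the shell command python3 -m crank 'ROWS' [FORCE]. ROWS is JSON, a list of rows, each an object with "hand": the finger opening in mm, from 0 to 91.9; "linear": the shift along the world's x, y, z in units of 40 mm (1.0 is 40 mm), a list of three; "rotation": the turn, a rotation vector about the world's x, y, z in rad, a list of three. In form: [{"hand": hand, "linear": [tx, ty, tz], "rotation": [wx, wy, wz]}, ...]. A call has exactly 10 rows; each row shifts and turns the commanded pose from where the row before left it; what a row does not reach is not made up. A row lasts 1/12 s, in which the tool goes at most 41.7 mm and 7.16 degrees, less where a joint would pass 70% of its speed; a pose out of reach is approached as far as the arm can. A call is refused whole if a number of a shift passes 1 or a number of a turn 0.125, either way. A call with a gripper value outside its range is refused whole. The fingers move at their own pace and stop on an object; FORCE is the grip in N (left out, the last holds). Time passes only in rows, so rows that do not move let the fingers close, or fill a call up. It gives the time, the measured TCP pose, the force and the opening at its end, in the units of the state.
- manip.sense(): the state, without advancing time (a new reading comes with each control period).
- optics.grab_frame(name): name is "scene" or "side" or "wrist"; returns a dict with "image" (480x640x3 uint8, blue, green, red), "depth" (480x640 float32, m along the optical axis (not along the pixel's ray), 0 where there is no reading), "mtx" (3x3 intrinsics, pixels), "eye" and "attitude" of the camera in the world; the wrist camera has in their place "hand_eye" (4x4, takes a point from camera to tool coordinates, whose origin is the TCP and whose axes are the flange's). Camera axes: x right, y down, z forward; pixel columns grow to the right and rows downward; lengths in m; the calibration is good to about 2 mm. A picture is of the moment at which its call begins: read the wrist's pose just before it.
- manip.sign_off(): hands the job in, once; it reports no verdict.
The state is a dict: "clock": time; "joints": joint angles; "dq": joint speeds; "tau": joint torques, N m; "eef_pos": TCP position; "tcp_rot": TCP orientation; "ft_force": force on the tool from outside, world axes, zero at the start; "wrist_torque": the same for the moment, N m; "gripper_width": opening from 0.0 (shut) to 1.0 (fully open).
Only numpy, scipy, OpenCV 4.12 (cv2) and the standard library are available. Lean on these libraries where they do the work, as an engineer would, in place of code of your own. Each camera call takes 0.05 s, during which the arm holds its last target. There are 200 camera calls.

## Task

Turn the turnbutton fully across the edge of the socket plate to secure it, then turn the phantom's spindle until its flat squarely faces the fixed pointer. Fit the brass sight ring over the spindle, flat to flat, push it well down against the sprung seat and finish while still gripping the ring and holding it down there, so that a colleague can tighten it. Leave the other things on the shelf undisturbed.

Things in the scene. Friction and masses are not known exactly. Their poses are not given: they have to be found in the camera images.
- socket: Fixed aluminium socket plate 150 x 150 x 8 mm with a black bayonet ring (84 mm across, top at 22 mm) in its middle. Origin on the spindle's turning axis at shelf level, z up; +x runs from the axis to the index pointer, +y to the turnbutton. The pointer is a steel post 66 mm out on +x, 100 mm high, with a wedge pointing in at the axis.
- pointer_tip (a point): Sharp tip of the pointer's wedge: 26 mm out from the axis on the socket's +x, 98 mm above the shelf.
- turnbutton (a joint): Turnbutton, pivot 100 mm out on the socket's +y: steel bar 80 x 18 mm, 10 to 18 mm above the shelf, with an upright grip fin along it. Value 0: bar and fin along the socket's x, clear of the plate; grows counter-clockwise seen from above to a stop at 1.57: bar along the socket's y, over the plate's edge. Stiff (0.05 N m), stays where left.
- turnbutton_grip (a point): Point on the turnbutton's pivot axis inside the grip fin, 42 mm above the shelf. The fin is 44 mm long, 12 mm thick, 18 to 52 mm above the shelf.
- phantom (a joint): Angle of the phantom: clear acrylic cylinder 70 mm across (22 to 80 mm above the shelf), steel boss 32 mm across (to 98 mm) and steel spindle (98 to 146 mm), one part that turns about the vertical. 0: the spindle's flat faces the pointer (socket's +x); grows counter-clockwise seen from above; stops at +-1.7. Stiff (0.12 N m), stays where left.
- spindle_top (a point): Centre of the spindle's top end, 146 mm above the shelf; its x axis points out of the flat. The spindle is 30 mm across with one flat 24 mm wide over its whole length, 9 mm from the axis: 24 mm across the flat, 30 mm elsewhere. Top edge chamfered 2.5 mm.
- seat (a joint): Sprung seat: dark steel washer round the spindle, 48 mm across, top 110 mm above the shelf when free. Value: metres pushed down, 0 free, stop at 0.008. About 5 N starts it moving, 10.5 N at the stop; it carries the sight ring's weight without moving and springs back when the push ends.
- sight_ring: Loose brass ring, 24 mm high, 50 mm across, about 0.25 kg, lying on the navy spacer. Origin in the middle of its underside, z up. D bore: 33 mm across with one flat 10.5 mm from the axis on the ring's +x side (1.5 mm play on the spindle, lower mouth chamfered). A sight post 14 mm tall stands on top, 21 mm out on +x. Flat grip pads 22 mm wide at +y and -y, 54 mm over both.
- cassette_spacer: Navy polycarbonate cassette spacer, a slab 100 x 85 x 16 mm, fixed; the sight ring lies near its middle. Origin under its centre.
- vial_shield: Lead-lined grey vial shield, upright, 52 mm across, 72 mm tall. Bystander. Origin in the middle of its underside.
- loupe: Chrome-plated magnifier loupe, upright, 44 mm across, 37 mm tall. Bystander. Origin in the middle of its underside.
- spare_spacer: Spare navy spacer slab 90 x 60 x 12 mm. Bystander. Origin in the middle of its underside.
- marker_case: White marker case 55 x 90 x 22 mm. Bystander. Origin in the middle of its underside.
- step_wedge: Aluminium step wedge 100 x 30 x 32 mm. Bystander. Origin in the middle of its underside.
- dosimeter_puck: Black dosimeter puck, 38 mm across, 12 mm tall. Bystander. Origin in the middle of its underside.
Not all that is in view belongs to the job. Several things have the shape of the sight_ring; the one meant has the colours described above.

How it is judged:
On the way, in this order (a step that is already met when the one before it is completed fails the run):
1. the turnbutton is turned across the plate's edge (value of joint turnbutton above 1.3 rad), for 0.2 s.
2. the spindle is turned so that its flat faces the pointer (value of joint phantom between -0.13 and 0.13 rad and value of joint turnbutton above 1.3 rad), for 0.2 s.
3. the sight ring is down over the spindle (horizontal distance between sight_ring and socket below 0.005 m and angle between sight_ring's own z axis and vertical below 0.12 rad and z of sight_ring in the frame of socket below 0.114 m), for 0.1 s.
At the end, for the whole second after the job is handed in: Turnbutton past 1.30 rad of 1.57; spindle flat within 0.16 rad of the pointer; sight ring flat to flat on the spindle, level (0.12 rad), centred within 5 mm, still, gripped with over 2 N and holding the sprung seat more than 3 mm below its free height (value of joint turnbutton above 1.3 rad and value of joint phantom between -0.16 and 0.16 rad and horizontal distance between sight_ring and socket below 0.005 m and angle between sight_ring's own z axis and vertical below 0.12 rad and value of joint seat above 0.003 m and z of sight_ring in the frame of socket below 0.109 m and angle between the x axis of sight_ring and the x axis of socket, either way round below 0.25 rad and contact force between the fingers and sight_ring above 2 N and linear speed of sight_ring below 0.02 m/s); the arm keeps its last pose, push and grip.
It fails at once if a bystander was moved over 20 mm (distance of any of vial_shield, loupe, spare_spacer, marker_case, step_wedge, dosimeter_puck from where it was at the start of the episode above 0.02 m).
It also fails if it takes over 66 s, if anything falls off the work surface, if the arm or the gripper's body presses on something with over 40 N, if the wrist force passes 120 N, or if a joint passes its speed limit or range.

## Working session

There is one attempt and no reset: what is moved stays moved. The work goes in short steps, Python scripts to look and compute and a shell command to move; the robot and the scene stay as the last step left them, time stands still between calls to the robot, and variables do not carry over. Pictures are saved under pics/ and viewed, about 8 in all and at most 12, crops included, and the job is handed in when it is done.

```bash
mkdir -p pics
cat > h.py <<'E'
import sys; sys.path.insert(0,'.')
import numpy as np, cv2
from bench import manip, optics
from scipy.spatial.transform import Rotation as R
def grab(n):
    s=manip.sense(); f=optics.grab_frame(n)
    if n=='wrist':
        T=np.eye(4); T[:3,:3]=R.from_euler('xyz',s['tcp_rot']).as_matrix(); T[:3,3]=s['eef_pos']
        f['T']=T@np.array(f['hand_eye'])
    return f
E
python3 - <<'E'
from h import *
print(manip.sense())
for n in ['scene','side','wrist']:
    f=grab(n); np.save(f'pics/{n}0.npy',f,allow_pickle=True); cv2.imwrite(f'pics/{n}0.png',f['image'])
    print(n,{k:np.round(v,4).tolist() for k,v in f.items() if k not in('image','depth')}, (f['depth']>0).mean())
E
ls
```

```text
{'clock': 0.0, 'joints': array([-2.39249187e-03,  3.53655372e-01,  1.63411874e+00, -4.98075195e-07,
        1.15517034e+00, -2.41582057e-03]), 'dq': array([-0.00174164,  0.0009817 , -0.00022341,  0.00056019, -0.00143632,
        0.00074506]), 'tau': array([-2.43486713e-03, -5.93846583e+01, -3.34216332e+01,  6.94100303e-02,
        2.34022352e-02, -1.15005114e-04]), 'eef_pos': array([6.24520129e-01, 5.67834639e-06, 2.13865758e-01]), 'tcp_rot': array([-3.14024086e+00, -2.81028585e-06,  1.57081986e+00]), 'ft_force': array([-0.10578783, -0.93974601, -1.04244416]), 'wrist_torque': array([-0.00061313,  0.00150908, -0.03224032]), 'gripper_width': 0.999984723175626}
scene {'mtx': [[592.8841, 0.0, 318.4267], [0.0, 592.8841, 232.7135], [0.0, 0.0, 1.0]], 'eye': [1.3227, 0.4852, 1.2676], 'attitude': [-2.4974, 0.0015, 2.0592]} 0.9961165364583333
side {'mtx': [[571.3129, 0.0, 317.7771], [0.0, 571.3129, 232.3479], [0.0, 0.0, 1.0]], 'eye': [0.1479, 0.9337, 0.6986], 'attitude': [-2.1224, -0.0024, -2.7222]} 0.9961653645833334
wrist {'mtx': [[361.0101, 0.0, 324.239], [0.0, 361.0101, 240.1029], [0.0, 0.0, 1.0]], 'hand_eye': [[-0.0002, -0.9562, -0.2926, 0.0836], [1.0, -0.0002, -0.0001, -0.0003], [0.0, -0.2926, 0.9562, -0.1703], [0.0, 0.0, 0.0, 1.0]], 'T': [[1.0, 0.0001, -0.0013, 0.6244], [-0.0003, -0.9562, -0.2927, 0.0836], [-0.0012, 0.2927, -0.9562, 0.3842], [0.0, 0.0, 0.0, 1.0]]} 0.9960546875
h.py
pics
```

View pics/scene0.png

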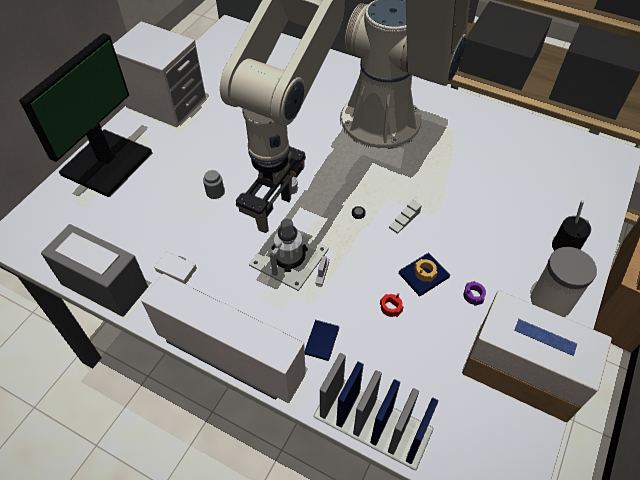

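View pics/side0.png

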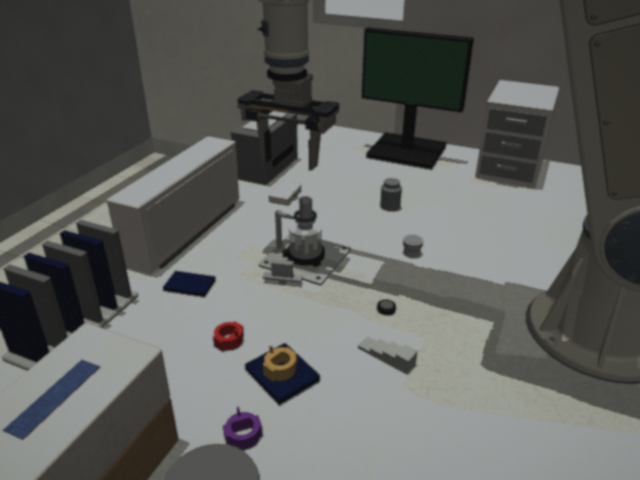

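Scene view: there are three ring shapes. Red is at (391,304), purple at (475,293) and brass on the navy slab at (426,268). The brass one on navy fits the description. The socket is at about (288,255), with the turnbutton at (322,270). I'll confirm in an enlarged composite and get rough positions from depth.

```bash
cat >> h.py <<'E'
def cloud(f):
    if 'T' in f: T=f['T']
    else:
        T=np.eye(4); T[:3,:3]=R.from_euler('xyz',f['attitude']).as_matrix(); T[:3,3]=f['eye']
    K=f['mtx']; v,u=np.mgrid[:480,:640]; d=f['depth']
    P=np.stack([(u-K[0,2])/K[0,0]*d,(v-K[1,2])/K[1,1]*d,d],-1)
    return P@T[:3,:3].T+T[:3,3]
E
python3 - <<'E'
from h import *
L={n:np.load(f'pics/{n}0.npy',allow_pickle=True).item() for n in('scene','side','wrist')}
a,b=L['scene']['image'],L['side']['image']
def c(i,x,y,w,h): return cv2.resize(i[y:y+h,x:x+w],(400,300),interpolation=cv2.INTER_CUBIC)
cv2.imwrite('pics/comp.png',np.vstack([np.hstack([c(a,240,205,100,75+10),c(a,370,235,130,97)]),np.hstack([c(b,250,190,120,90),c(b,210,320,130,97)])]))
cv2.imwrite('pics/w0.png',L['wrist']['image'])
for n in('scene','side'):
    f=L[n];P=cloud(f);h=cv2.cvtColor(f['image'],cv2.COLOR_BGR2HSV)
    m={'brass':cv2.inRange(h,(10,110,90),(28,255,255)),'navy':cv2.inRange(h,(110,120,20),(128,255,140))}
    for k,mm in m.items():
        nn,lab,st,ce=cv2.connectedComponentsWithStats(mm)
        for i in range(1,nn):
            if st[i,4]>80:
                q=P[lab==i]; print(n,k,ce[i].round(1),st[i,4],np.median(q,0).round(3),q.min(0).round(3),q.max(0).round(3))
print(cloud(L['scene'])[[228,255,262],[288,290,322]])
E
```

```text
scene brass [632.8 270. ] 489 [-0.147  0.904 -0.418] [-0.302  0.485 -0.432] [1.323 0.941 1.268]
scene brass [425.8 267.9] 202 [0.482 0.337 0.04 ] [0.442 0.31  0.014] [0.504 0.365 0.054]
scene navy [423.  275.6] 627 [0.497 0.337 0.016] [0.42  0.28  0.009] [1.323 0.485 1.268]
scene navy [321.2 339.5] 850 [0.763 0.193 0.012] [0.712 0.155 0.005] [1.323 0.485 1.268]
scene navy [545.7 337.2] 742 [0.622 0.631 0.182] [0.605 0.485 0.175] [1.323 0.689 1.268]
scene navy [350.1 382. ] 285 [0.884 0.32  0.16 ] [0.838 0.314 0.154] [1.323 0.485 1.268]
scene navy [387.3 400.6] 301 [0.885 0.4   0.16 ] [0.838 0.394 0.15 ] [0.926 0.407 0.166]
scene navy [425.8 419.7] 297 [0.884 0.48  0.16 ] [0.837 0.474 0.154] [1.323 0.486 1.268]
side brass [279.3 359.1] 426 [0.482 0.337 0.041] [0.148 0.29  0.016] [0.511 0.934 0.699]
side navy [ 82.5 238.3] 196 [0.871 0.324 0.161] [0.148 0.315 0.155] [0.919 0.934 0.699]
side navy [ 47.6 261.7] 226 [0.872 0.403 0.161] [0.835 0.395 0.156] [0.918 0.409 0.163]
side navy [189.3 283.1] 713 [0.756 0.198 0.013] [0.148 0.161 0.006] [0.8   0.934 0.699]
side navy [ 13.7 290.1] 190 [0.86  0.482 0.161] [0.834 0.474 0.156] [0.892 0.489 0.163]
side navy [283.6 379.1] 1131 [0.454 0.356 0.017] [0.148 0.301 0.008] [0.534 0.934 0.699]
[[0.59251378 0.01244731 0.13280196]
 [0.61385158 0.02658876 0.05553562]
 [0.59317483 0.10564939 0.05223434]]
```

View pics/comp.png

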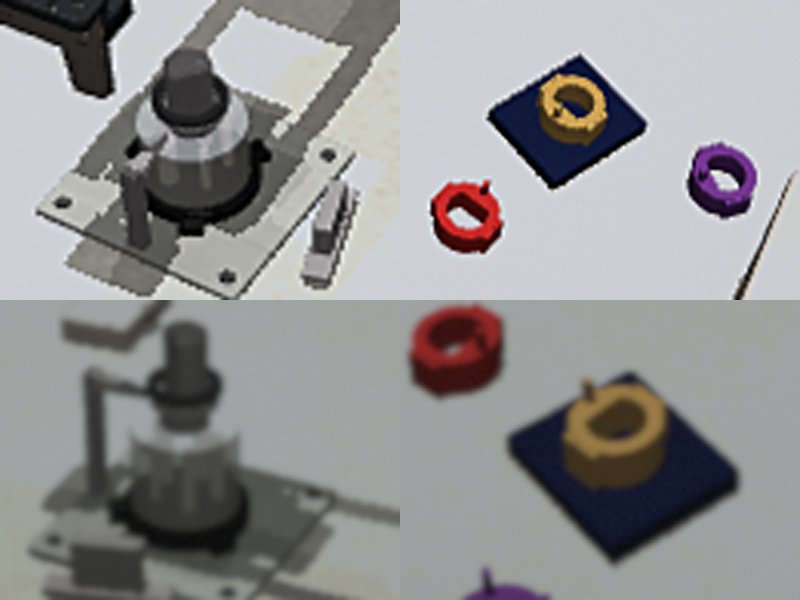

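View pics/w0.png

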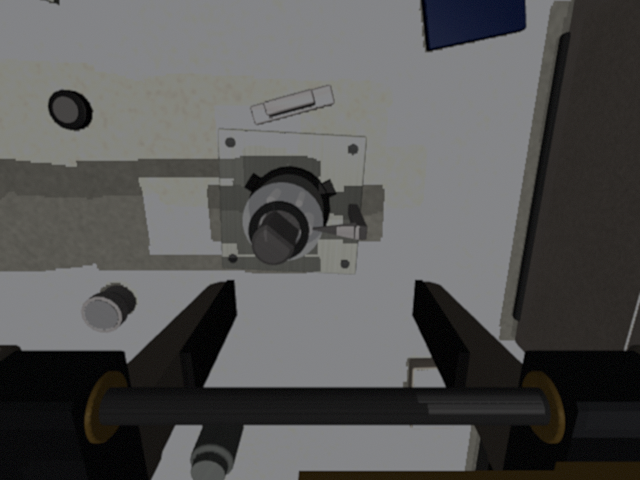

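Composite: the brass ring on the navy slab is confirmed, with its post toward the lower left in the scene view. Wrist view: the plate corners run from (219,129) to (355,273). The spindle top is near (272,243), its flat facing upper right, and the fin is at (290,102). Next I'll measure the points by height slices.

Run:
```python
from h import *
L={n:np.load(f'pics/{n}0.npy',allow_pickle=True).item() for n in('scene','side','wrist')}
for n,f in L.items():
    P=cloud(f); P=P[f['depth']>0].reshape(-1,3)
    for k,x0,x1,y0,y1,z0,z1 in [('plate',.49,.70,-.09,.10,.006,.0105),('spin',.54,.62,-.05,.06,.1435,.150),('washer',.54,.64,-.05,.06,.106,.114),('ptr',.60,.68,-.05,.06,.094,.105),('fin',.52,.68,.08,.16,.047,.056),('bar',.52,.68,.08,.16,.014,.021),('ringtop',.44,.53,.28,.4,.037,.043),('post',.44,.53,.28,.4,.047,.06),('slab',.40,.56,.26,.42,.013,.019)]:
        q=P[((P>[x0,y0,z0])&(P<[x1,y1,z1])).all(1)]
        if len(q)>12:
            c,s,a=cv2.minAreaRect(q[:,:2].astype(np.float32)*1000)
            print(n,k,len(q),'med',(np.median(q,0)*1000).round(1),'rect',np.round(c,1),np.round(s,1),round(a,1))
f=L['wrist'];P=cloud(f);m=(abs(P[...,2]-.146)<.003)&(abs(P[...,0]-.58)<.04)&(abs(P[...,1])<.05)
q=P[m][:,:2]*1000;c=q.mean(0);h=cv2.convexHull(q.astype(np.float32))[:,0];print(h.round(1).tolist())
```

```text
scene plate 966 med [618.1  40.3   8.1] rect [594.5   2.5] [200.3 183.1] 1.6
scene spin 57 med [588.3   5.5 145.7] rect [588.1   6.3] [25.  26.4] 30.8
scene washer 120 med [598.   14.6 109.2] rect [592.7   9.8] [41.4 46. ] 40.7
scene ptr 71 med [637.9   5.   98.9] rect [628.    4.9] [23.6 62.3] 75.7
scene fin 76 med [595.5 106.6  51.3] rect [595.2 106.4] [46.1 12.1] 13.5
scene bar 72 med [617.1 112.6  17.7] rect [595.5 106.4] [79.3 18.1] 14.9
scene ringtop 167 med [482.2 337.9  39.8] rect [479.4 337.1] [51.6 49.7] 20.2
scene slab 581 med [489.9 338.5  15.9] rect [478.7 336. ] [ 87.  101.5] 62.7
side plate 1127 med [549.   31.2   8.9] rect [592.1   6.8] [156.2 157.5] 86.5
side spin 79 med [586.5   8.6 146.8] rect [588.8   5.5] [22.4 33. ] 41.3
side washer 163 med [582.1  16.7 110.6] rect [587.8  11.5] [47.5 43.8] 20.6
side ptr 94 med [640.9   6.4  98.8] rect [629.8   6.1] [22.  65.2] 76.1
side fin 119 med [593.3 108.8  52.4] rect [594.4 106.8] [44.6 17.5] 14.0
side bar 187 med [590.4 111.2  18.2] rect [594.3 107.2] [79.2 22.1] 13.3
side ringtop 438 med [480.7 339.2  40.5] rect [479.2 
[... 1027 characters left out ...]
312, 15.199999809265137], [575.4000244140625, 14.399999618530273], [574.7999877929688, 13.100000381469727], [574.0, 10.399999618530273], [573.9000244140625, 8.800000190734863], [573.4000244140625, 3.4000000953674316], [574.7999877929688, 0.0], [576.0999755859375, -2.0999999046325684], [577.9000244140625, -4.800000190734863], [579.7999877929688, -6.5], [586.7999877929688, -8.800000190734863], [589.0999755859375, -8.399999618530273], [592.7000122070312, -7.699999809265137], [597.0, -5.400000095367432], [598.4000244140625, -4.099999904632568], [599.2000122070312, -3.4000000953674316], [600.0, -2.200000047683716], [601.4000244140625, -0.10000000149011612], [602.0999755859375, 1.899999976158142]]
```

Measurements agree across the views:

| Item | Position (mm) | Orientation |
|---|---|---|
| Socket axis | (588.1, 6.4) | yaw −3° |
| Turnbutton pivot | (593.3, 106.2) | bar at 14.4° (value about 0.30) |
| Spindle flat | – | normal at about 48.5° (phantom about 0.90) |
| Ring | (479, 337), on the slab at z 16 | yaw about −17° |

I'll start with the turnbutton. The tool leans away from the spindle so that its body clears it.

```bash
python3 -m crank '[{"hand":50,"linear":[-0.08,0.27,0],"rotation":[0,0,-0.12]},{"hand":50,"linear":[-0.08,0.27,0],"rotation":[0,0,-0.12]},{"hand":50,"linear":[-0.08,0.27,0],"rotation":[0,0,-0.12]},{"hand":50,"linear":[-0.08,0.27,0],"rotation":[0,0,-0.12]},{"hand":50,"linear":[-0.08,0.27,0],"rotation":[0,0,-0.12]},{"hand":50,"linear":[-0.08,0.27,0],"rotation":[0,0,-0.12]},{"hand":50,"linear":[-0.08,0.26,0],"rotation":[0,0,-0.12]},{"hand":50,"linear":[-0.08,0.26,0],"rotation":[0,0,-0.12]},{"hand":50,"linear":[-0.07,0.26,0],"rotation":[0,0,-0.12]},{"hand":50,"linear":[-0.07,0.25,0],"rotation":[0,0,-0.12]}]' 20
python3 -m crank '[{"hand":50,"linear":[0,0,0],"rotation":[0,0,-0.12]},{"hand":50,"linear":[0,0,-0.4],"rotation":[-0.029,0.113,0]},{"hand":50,"linear":[0,0,-0.4],"rotation":[-0.029,0.113,0]},{"hand":50,"linear":[0,0,-0.4],"rotation":[-0.029,0.113,0]},{"hand":50,"linear":[0,0,-0.4],"rotation":[0,0,0]},{"hand":50,"linear":[0,0,-0.4],"rotation":[0,0,0]},{"hand":50,"linear":[0,0,-0.4],"rotation":[0,0,0]},{"hand":50,"linear":[0,0,0],"rotation":[0,0,0]},{"hand":50,"linear":[0,0,0],"rotation":[0,0,0]},{"hand":50,"linear":[0,0,0],"rotation":[0,0,0]}]'
python3 -c "
from h import *
s=manip.sense();print(s['eef_pos'],R.from_euler('xyz',s['tcp_rot']).as_matrix().round(3),s['joints'],s['ft_force'])"
```

```text
clock: 0.98
eef_pos: [0.5934, 0.1065, 0.2143]
tcp_rot: [-3.141, 0.0, 0.365]
ft_force: [0.1, 0.6, 0.3]
gripper_width: 0.543
clock: 1.82
eef_pos: [0.5941, 0.106, 0.1194]
tcp_rot: [3.141, 0.349, 0.251]
ft_force: [-1.0, -0.5, -0.0]
gripper_width: 0.544
[0.59412333 0.10604864 0.11942095] [[ 0.91   0.248 -0.331]
 [ 0.233 -0.969 -0.085]
 [-0.342  0.    -0.94 ]] [ 0.18720652  0.61773531  1.48214146 -0.0222876   1.39039364  1.5151094 ] [-0.99991594 -0.51855376 -0.02636783]
```

```bash
python3 -m crank '[{"hand":50,"linear":[0,0,-0.4],"rotation":[0,0,0]},{"hand":50,"linear":[0,0,-0.4],"rotation":[0,0,0]},{"hand":50,"linear":[0,0,-0.4],"rotation":[0,0,0]},{"hand":50,"linear":[-0.02,0,-0.4],"rotation":[0,0,0]},{"hand":50,"linear":[0,0,-0.4],"rotation":[0,0,0]},{"hand":50,"linear":[0,0,-0.3],"rotation":[0,0,0]},{"hand":50,"linear":[0,0,0],"rotation":[0,0,0]},{"hand":5,"linear":[0,0,0],"rotation":[0,0,0]},{"hand":5,"linear":[0,0,0],"rotation":[0,0,0]},{"hand":5,"linear":[0,0,0],"rotation":[0,0,0]}]' 20
python3 -m crank '[{"hand":5,"linear":[0,0,0],"rotation":[0,0,0]},{"hand":5,"linear":[0,0,0],"rotation":[0,0,0]},{"hand":5,"linear":[0,0,0],"rotation":[0,0,0]},{"hand":5,"linear":[0,0,0],"rotation":[0,0,0.05]},{"hand":5,"linear":[0,0,0],"rotation":[0,0,0.1]},{"hand":5,"linear":[0,0,0],"rotation":[0,0,0.1]},{"hand":5,"linear":[0,0,0],"rotation":[0,0,0.1]},{"hand":5,"linear":[0,0,0],"rotation":[0,0,0.1]},{"hand":5,"linear":[0,0,0],"rotation":[0,0,0.1]},{"hand":5,"linear":[0,0,0],"rotation":[0,0,0.1]}]'
```

```text
clock: 2.65
eef_pos: [0.5938, 0.1061, 0.0276]
tcp_rot: [3.141, 0.348, 0.251]
ft_force: [0.5, 0.2, 0.6]
gripper_width: 0.348
clock: 3.48
eef_pos: [0.5933, 0.1059, 0.027]
tcp_rot: [3.141, 0.35, 0.906]
ft_force: [-0.9, 0.0, 1.1]
gripper_width: 0.129
```

```bash
python3 -m crank '[{"hand":5,"linear":[0,0,0],"rotation":[0,0,0.1]},{"hand":5,"linear":[0,0,0],"rotation":[0,0,0.1]},{"hand":5,"linear":[0,0,0],"rotation":[0,0,0.1]},{"hand":5,"linear":[0,0,0],"rotation":[0,0,0.1]},{"hand":5,"linear":[0,0,0],"rotation":[0,0,0.1]},{"hand":5,"linear":[0,0,0],"rotation":[0,0,0.06]},{"hand":5,"linear":[0,0,0],"rotation":[0,0,0.04]},{"hand":5,"linear":[0,0,0],"rotation":[0,0,0.03]},{"hand":5,"linear":[0,0,0],"rotation":[0,0,0]},{"hand":5,"linear":[0,0,0],"rotation":[0,0,0]}]'
python3 -c "
from h import *
s=manip.sense();print(s['tcp_rot'],s['ft_force'],s['wrist_torque'])"
```

```text
clock: 4.32
eef_pos: [0.5934, 0.1059, 0.027]
tcp_rot: [3.141, 0.35, 1.529]
ft_force: [1.8, -2.2, 2.4]
gripper_width: 0.131
[3.14060211 0.34992192 1.52919295] [ 1.7946393  -2.15652509  2.44757417] [-0.28583476 -0.15069678 -0.12099311]
```

```bash
python3 -m crank '[{"hand":40,"linear":[0,0,0],"rotation":[0,0,0]},{"hand":40,"linear":[0,0,0],"rotation":[0,0,0]},{"hand":40,"linear":[0,0,0],"rotation":[0,0,0]},{"hand":40,"linear":[0,0,0.3],"rotation":[0,0,0]},{"hand":60,"linear":[0,0,0.6],"rotation":[0,0,0]},{"hand":60,"linear":[0,0,0.7],"rotation":[0,0,0]},{"hand":60,"linear":[0,0,0.7],"rotation":[0,0,0]},{"hand":60,"linear":[0,0,0.7],"rotation":[0,0,0]},{"hand":60,"linear":[0,0,0.7],"rotation":[0,0,0]},{"hand":60,"linear":[0,0,0.5],"rotation":[0,0,0]}]' 30
python3 -m crank '[{"hand":60,"linear":[0,0,0],"rotation":[0.116,-0.005,0]},{"hand":60,"linear":[0,0,0],"rotation":[0.117,-0.005,0]},{"hand":60,"linear":[0,0,0],"rotation":[0.116,-0.005,0]},{"hand":60,"linear":[-0.02,-0.35,0],"rotation":[0,0,0.11]},{"hand":60,"linear":[-0.02,-0.35,0],"rotation":[0,0,0.11]},{"hand":60,"linear":[-0.02,-0.35,0],"rotation":[0,0,0.11]},{"hand":60,"linear":[-0.02,-0.35,0],"rotation":[0,0,0.11]},{"hand":60,"linear":[-0.02,-0.35,0],"rotation":[0,0,0.11]},{"hand":60,"linear":[-0.02,-0.35,0],"rotation":[0,0,0.11]},{"hand":60,"linear":[-0.01,-0.35,0],"rotation":[0,0,0.11]}]'
python3 - <<'E'
from h import *
s=manip.sense();print(s['eef_pos'],R.from_euler('xyz',s['tcp_rot']).as_matrix().round(3).tolist())
f=grab('scene');P=cloud(f);P=P[f['depth']>0]
for k,x0,x1,y0,y1,z0,z1 in [('fin',.52,.68,.07,.16,.047,.056),('bar',.52,.68,.07,.16,.014,.021)]:
    q=P[((P>[x0,y0,z0])&(P<[x1,y1,z1])).all(1)]
    c,s,a=cv2.minAreaRect(q[:,:2].astype(np.float32)*1000); print(k,len(q),c,s,a)
E
```

```text
clock: 5.15
eef_pos: [0.5935, 0.1063, 0.1981]
tcp_rot: [3.139, 0.349, 1.53]
ft_force: [0.7, -0.2, 0.3]
gripper_width: 0.653
clock: 5.98
eef_pos: [0.5875, 0.0075, 0.1954]
tcp_rot: [3.14, 0.001, 2.306]
ft_force: [0.1, 0.9, -0.3]
gripper_width: 0.652
[0.58749905 0.00745782 0.1954232 ] [[-0.671, 0.742, 0.001], [0.742, 0.671, 0.001], [-0.001, 0.002, -1.0]]
fin 78 (594.3440551757812, 106.19805908203125) (14.78560733795166, 42.8471794128418) 0.21909894049167633
bar 97 (571.439697265625, 110.63076782226562) (76.84535217285156, 67.57579040527344) 84.08942413330078
```

```bash
python3 -m crank '[{"hand":60,"linear":[0.015,-0.027,0],"rotation":[0,0,0.11]},{"hand":60,"linear":[0,0,-0.4],"rotation":[0,0,0]},{"hand":60,"linear":[0,0,-0.4],"rotation":[0,0,0]},{"hand":60,"linear":[0,0,-0.4],"rotation":[0,0,0]},{"hand":60,"linear":[0,0,-0.4],"rotation":[0,0,0]},{"hand":60,"linear":[0,0,-0.28],"rotation":[0,0,0]},{"hand":60,"linear":[0,0,0],"rotation":[0,0,0]},{"hand":10,"linear":[0,0,0],"rotation":[0,0,0]},{"hand":10,"linear":[0,0,0],"rotation":[0,0,0]},{"hand":10,"linear":[0,0,0],"rotation":[0,0,0]}]' 30
python3 -m crank '[{"hand":10,"linear":[0,0,0],"rotation":[0,0,0]},{"hand":10,"linear":[0,0,0],"rotation":[0,0,0]},{"hand":10,"linear":[0,0,0],"rotation":[0,0,0]},{"hand":10,"linear":[0,0,0],"rotation":[0,0,0]},{"hand":10,"linear":[0,0,0],"rotation":[0,0,0]},{"hand":10,"linear":[0,0,0],"rotation":[0,0,0]},{"hand":10,"linear":[0,0,0],"rotation":[0,0,0]},{"hand":10,"linear":[0,0,0],"rotation":[0,0,0]},{"hand":10,"linear":[0,0,0],"rotation":[0,0,0]},{"hand":10,"linear":[0,0,0],"rotation":[0,0,0]}]'
```

```text
clock: 6.87
eef_pos: [0.5892, 0.007, 0.1206]
tcp_rot: [3.139, 0.002, 2.41]
ft_force: [0.5, -0.6, 0.4]
gripper_width: 0.456
clock: 7.7
eef_pos: [0.5862, 0.0041, 0.12]
tcp_rot: [-3.137, 0.0, 2.412]
ft_force: [-9.9, -13.6, 10.4]
gripper_width: 0.255
```

```bash
python3 -m crank '[{"hand":10,"linear":[-0.05,-0.055,0],"rotation":[0,0,0]},{"hand":10,"linear":[-0.003,0.007,0],"rotation":[0,0,-0.1]},{"hand":10,"linear":[-0.003,0.007,0],"rotation":[0,0,-0.1]},{"hand":10,"linear":[-0.003,0.007,0],"rotation":[0,0,-0.1]},{"hand":10,"linear":[-0.003,0.007,0],"rotation":[0,0,-0.1]},{"hand":10,"linear":[-0.003,0.007,0],"rotation":[0,0,-0.1]},{"hand":10,"linear":[-0.003,0.007,0],"rotation":[0,0,-0.1]},{"hand":10,"linear":[-0.003,0.007,0],"rotation":[0,0,-0.1]},{"hand":10,"linear":[-0.003,0.007,0],"rotation":[0,0,-0.1]},{"hand":10,"linear":[-0.003,0.007,0],"rotation":[0,0,-0.1]}]'
python3 -m crank '[{"hand":10,"linear":[0,0,0],"rotation":[0,0,0]},{"hand":10,"linear":[0,0,0],"rotation":[0,0,0]},{"hand":10,"linear":[0,0,0],"rotation":[0,0,0]},{"hand":10,"linear":[0,0,0],"rotation":[0,0,0]},{"hand":60,"linear":[0,0,0],"rotation":[0,0,0]},{"hand":60,"linear":[0,0,0],"rotation":[0,0,0]},{"hand":60,"linear":[0,0,0],"rotation":[0,0,0]},{"hand":60,"linear":[0,0,0],"rotation":[0,0,0]},{"hand":60,"linear":[0,0,0.4],"rotation":[0,0,0]},{"hand":60,"linear":[0,0,0.8],"rotation":[0,0,0]}]'
```

```text
clock: 8.53
eef_pos: [0.5853, 0.0064, 0.12]
tcp_rot: [3.14, 0.002, 1.506]
ft_force: [-0.5, -5.6, 3.4]
gripper_width: 0.255
clock: 9.37
eef_pos: [0.5827, 0.0074, 0.1644]
tcp_rot: [-3.136, 0.001, 1.511]
ft_force: [0.8, 0.2, -0.6]
gripper_width: 0.646
```

```bash
python3 -m crank '[{"hand":80,"linear":[0,0,0.4],"rotation":[0,0,0]},{"hand":80,"linear":[0,0,0.4],"rotation":[0,0,0]},{"hand":80,"linear":[0,-0.3,0.4],"rotation":[0,0,0]},{"hand":80,"linear":[0,-0.3,0.4],"rotation":[0,0,0]},{"hand":80,"linear":[0,-0.3,0],"rotation":[0,0,0]},{"hand":80,"linear":[0,-0.3,0],"rotation":[0,0,0]},{"hand":80,"linear":[0,-0.3,0],"rotation":[0,0,0]},{"hand":80,"linear":[0,0,0],"rotation":[0,0,0]},{"hand":80,"linear":[0,0,0],"rotation":[0,0,0]},{"hand":80,"linear":[0,0,0],"rotation":[0,0,0]}]'
python3 - <<'E'
from h import *
f=grab('wrist');cv2.imwrite('pics/w1.png',f['image']);P=cloud(f);Q=P[f['depth']>0]
for k,x0,x1,y0,y1,z0,z1 in [('plate',.49,.70,-.09,.085,.006,.0105),('spin',.55,.62,-.03,.05,.1435,.150),('fin',.52,.68,.08,.16,.047,.056)]:
    q=Q[((Q>[x0,y0,z0])&(Q<[x1,y1,z1])).all(1)]
    c,s,a=cv2.minAreaRect(q[:,:2].astype(np.float32)*1000); print(k,len(q),np.round(c,1),np.round(s,1),round(a,1))
    if k=='spin':
        e=[(y,q[abs(q[:,1]-y)<.001][:,0].max()) for y in np.arange(-.001,.014,.002)]; e=np.array(e);print((e*1000).round(1).tolist(), np.degrees(np.polyfit(e[:,0],e[:,1],1)[0]))
E
```

```text
clock: 10.2
eef_pos: [0.5849, -0.0527, 0.2304]
tcp_rot: [-3.141, 0.0, 1.51]
ft_force: [-0.2, 0.4, 1.2]
gripper_width: 0.875
plate 13665 [587.9   6.2] [150.  149.9] 87.0
spin 1206 [584.9   6.5] [29.  23.5] 85.1
[[-1.0, 595.9], [1.0, 596.0], [3.0, 596.2], [5.0, 596.3], [7.0, 596.3], [9.0, 596.4], [11.0, 596.5], [13.0, 596.7]] 2.7701558905795474
fin 793 [593.2 105.9] [43.7 12. ] 87.4
```

View pics/w1.png

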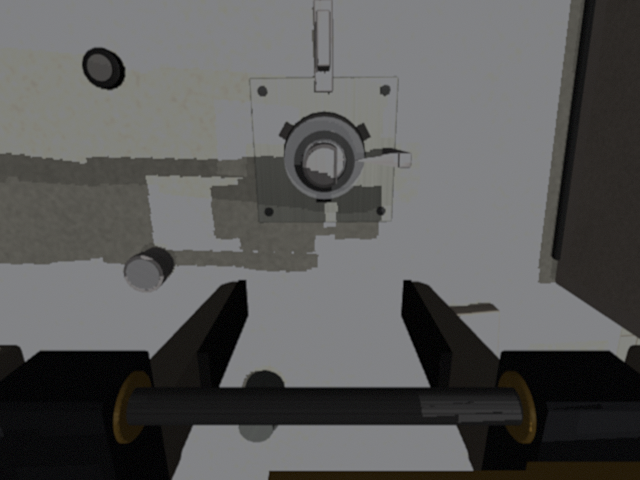

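The flat now faces the pointer: its edge is at −2.8° against the socket's −3°. The turnbutton fin is at 87.4°, so value about 1.57. Next is a close look at the ring.

```bash
python3 -m crank '[{"hand":80,"linear":[0.09,0.86,0],"rotation":[0,0,0.12]},{"hand":80,"linear":[0.09,0.86,0],"rotation":[0,0,0.12]},{"hand":80,"linear":[0.09,0.86,0],"rotation":[0,0,0.12]},{"hand":80,"linear":[0.09,0.86,0],"rotation":[0,0,0.12]},{"hand":80,"linear":[0.09,0.86,0],"rotation":[0,0,0.12]},{"hand":80,"linear":[0.09,0.86,0],"rotation":[0,0,0.12]},{"hand":80,"linear":[0.09,0.86,0],"rotation":[0,0,0.12]},{"hand":80,"linear":[0.09,0.86,0],"rotation":[0,0,0.12]},{"hand":80,"linear":[0.09,0.86,0],"rotation":[0,0,0.12]},{"hand":80,"linear":[0.09,0.86,0],"rotation":[0,0,0.12]}]'
python3 -m crank '[{"hand":80,"linear":[0,0,-0.2],"rotation":[0,0,0.12]},{"hand":80,"linear":[0,0,-0.2],"rotation":[0,0,0]},{"hand":80,"linear":[0,0,0],"rotation":[0,0,0]},{"hand":80,"linear":[0,0,0],"rotation":[0,0,0]},{"hand":80,"linear":[0,0,0],"rotation":[0,0,0]},{"hand":80,"linear":[0,0,0],"rotation":[0,0,0]},{"hand":80,"linear":[0,0,0],"rotation":[0,0,0]},{"hand":80,"linear":[0,0,0],"rotation":[0,0,0]},{"hand":80,"linear":[0,0,0],"rotation":[0,0,0]},{"hand":80,"linear":[0,0,0],"rotation":[0,0,0]}]'
cat > ring.py <<'E'
from h import *
def ring(f,zt,name):
    P=cloud(f); h=cv2.cvtColor(f['image'],cv2.COLOR_BGR2HSV)
    m=cv2.inRange(h,(10,110,50),(28,255,255)); ok=(m>0)&(f['depth']>0)
    top=ok&(abs(P[...,2]-zt)<.003); post=ok&(P[...,2]>zt+.008)&(P[...,2]<zt+.018)
    q=P[top][:,:2]*1000; c,s,a=cv2.minAreaRect(q.astype(np.float32)); print('rect',np.round(c,1),np.round(s,1),round(a,1),'z',np.median(P[top][:,2]),len(q))
    r=cv2.minEnclosingCircle(q.astype(np.float32));print('circ',r)
    p=P[post&(P[...,2]>zt+.012)][:,:2]*1000;print('post',p.mean(0).round(1),len(p),np.degrees(np.arctan2(*(p.mean(0)-c)[::-1])))
    cv2.imwrite(name,f['image'])
    d=[]  # extents by direction (pads: longest; flat)
    for t in range(-60,61,5):
        n=np.array([-np.sin(np.radians(t)),np.cos(np.radians(t))]);v=q@n;d.append((t,round(float(np.ptp(v)),1)))
    print(d)
E
python3 - <<'E'
from ring import *
print(manip.sense()['eef_pos'],manip.sense()['tcp_rot'],manip.sense()['joints'].round(2));ring(grab('wrist'),.040,'pics/r0.png')
E
```

```text
clock: 11.08
eef_pos: [0.6208, 0.2937, 0.231]
tcp_rot: [3.141, 0.0, 2.717]
ft_force: [0.0, -0.1, 0.4]
gripper_width: 0.87
clock: 11.92
eef_pos: [0.6214, 0.2911, 0.2156]
tcp_rot: [3.14, 0.001, 2.83]
ft_force: [-0.5, 0.2, -0.7]
gripper_width: 0.871
[0.6214469  0.29106643 0.2156263 ] [3.14021747e+00 9.14979142e-04 2.83003894e+00] [ 0.44  0.45  1.49  0.    1.2  -0.82]
rect [478.7 337.6] [53.6 50.1] 70.8 z 0.04023834475069338 1998
circ ((478.602294921875, 337.4295654296875), 28.6179256439209)
post [498.4 330.7] 33 -19.25088154828735
[(-60, 54.1), (-55, 55.5), (-50, 56.5), (-45, 57.1), (-40, 57.2), (-35, 56.9), (-30, 56.2), (-25, 55.0), (-20, 53.7), (-15, 54.4), (-10, 55.6), (-5, 56.4), (0, 56.8), (5, 56.7), (10, 56.3), (15, 55.4), (20, 54.0), (25, 52.3), (30, 50.3), (35, 49.7), (40, 49.6), (45, 49.9), (50, 50.0), (55, 50.1), (60, 50.2)]
```

View pics/r0.png

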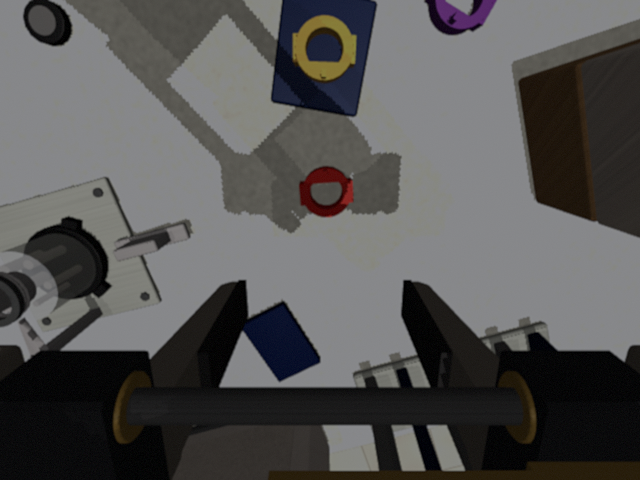

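The ring is at (325,48) in the wrist image with its flat and post toward the camera. That puts it at (478.7, 337.6) mm, yaw −19.2°, top at z 40. I'll go and grasp it.

```bash
python3 -m crank '[{"hand":80,"linear":[-0.36,0.116,0],"rotation":[0,0,-0.023]},{"hand":80,"linear":[-0.36,0.116,0],"rotation":[0,0,0]},{"hand":80,"linear":[-0.36,0.116,0],"rotation":[0,0,0]},{"hand":80,"linear":[-0.36,0.116,0],"rotation":[0,0,0]},{"hand":80,"linear":[-0.36,0.116,0],"rotation":[0,0,0]},{"hand":80,"linear":[-0.36,0.116,0],"rotation":[0,0,0]},{"hand":80,"linear":[-0.36,0.116,0],"rotation":[0,0,0]},{"hand":80,"linear":[-0.36,0.116,0],"rotation":[0,0,0]},{"hand":80,"linear":[-0.35,0.116,0],"rotation":[0,0,0]},{"hand":80,"linear":[-0.34,0.116,0],"rotation":[0,0,0]}]' 30
python3 -m crank '[{"hand":80,"linear":[0,0,-0.5],"rotation":[0,0,0]},{"hand":80,"linear":[0,0,-0.5],"rotation":[0,0,0]},{"hand":80,"linear":[0,0,-0.5],"rotation":[0,0,0]},{"hand":80,"linear":[0,0,-0.5],"rotation":[0,0,0]},{"hand":80,"linear":[0,0,-0.5],"rotation":[0,0,0]},{"hand":80,"linear":[0,0,-0.5],"rotation":[0,0,0]},{"hand":80,"linear":[0,0,-0.5],"rotation":[0,0,0]},{"hand":80,"linear":[0,0,-0.3],"rotation":[0,0,0]},{"hand":80,"linear":[0,0,0],"rotation":[0,0,0]},{"hand":80,"linear":[0,0,0],"rotation":[0,0,0]}]'
```

```text
clock: 12.8
eef_pos: [0.477, 0.3381, 0.2155]
tcp_rot: [3.14, 0.001, 2.808]
ft_force: [-0.4, 0.3, 0.8]
gripper_width: 0.872
clock: 13.63
eef_pos: [0.4781, 0.3377, 0.0633]
tcp_rot: [3.141, 0.0, 2.808]
ft_force: [0.3, 0.2, 0.3]
gripper_width: 0.868
```

```bash
python3 -m crank '[{"hand":80,"linear":[0.01,0,-0.4],"rotation":[0,0,0]},{"hand":80,"linear":[0,0,-0.4],"rotation":[0,0,0]},{"hand":80,"linear":[0,0,-0.26],"rotation":[0,0,0]},{"hand":80,"linear":[0,0,0],"rotation":[0,0,0]},{"hand":45,"linear":[0,0,0],"rotation":[0,0,0]},{"hand":45,"linear":[0,0,0],"rotation":[0,0,0]},{"hand":45,"linear":[0,0,0],"rotation":[0,0,0]},{"hand":45,"linear":[0,0,0],"rotation":[0,0,0]},{"hand":45,"linear":[0,0,0],"rotation":[0,0,0]},{"hand":45,"linear":[0,0,0],"rotation":[0,0,0]}]' 40
python3 -m crank '[{"hand":45,"linear":[0,0,0],"rotation":[0,0,0]},{"hand":45,"linear":[0,0,0],"rotation":[0,0,0]},{"hand":45,"linear":[0,0,0.2],"rotation":[0,0,0]},{"hand":45,"linear":[0,0,0.4],"rotation":[0,0,0]},{"hand":45,"linear":[0,0,0.6],"rotation":[0,0,0]},{"hand":45,"linear":[0,0,0.7],"rotation":[0,0,0]},{"hand":45,"linear":[0,0,0.7],"rotation":[0,0,0]},{"hand":45,"linear":[0,0,0.7],"rotation":[0,0,0]},{"hand":45,"linear":[0,0,0.7],"rotation":[0,0,0]},{"hand":45,"linear":[0,0,0],"rotation":[0,0,0]}]'
python3 - <<'E'
from h import *
for n in('scene','side'):
    s=manip.sense();f=grab(n);P=cloud(f);h=cv2.cvtColor(f['image'],cv2.COLOR_BGR2HSV)
    m=(cv2.inRange(h,(10,110,50),(28,255,255))>0)&(abs(P[...,0]-.478)<.05)&(abs(P[...,1]-.338)<.05)
    q=P[m];print(n,s['eef_pos'].round(4),len(q),np.percentile(q,[1,50,99],axis=0).round(4).tolist())
    top=q[(abs(q[:,2]-np.percentile(q[:,2],60))<.003)]
    t=q[q[:,2]>q[:,2].max()-.004];print('post',t.mean(0).round(4))
    cv2.imwrite(f'pics/held_{n}.png',cv2.resize(f['image'][120:320,340:540] if n=='scene' else f['image'][200:400,180:380],(400,400),interpolation=cv2.INTER_CUBIC))
cv2.imwrite('pics/held.png',np.hstack([cv2.imread('pics/held_scene.png'),cv2.imread('pics/held_side.png')]))
E
```

```text
clock: 14.47
eef_pos: [0.4793, 0.3379, 0.0218]
tcp_rot: [3.14, 0.001, 2.808]
ft_force: [-0.5, -0.8, 6.7]
gripper_width: 0.586
clock: 15.3
eef_pos: [0.4813, 0.3394, 0.187]
tcp_rot: [3.134, 0.005, 2.808]
ft_force: [0.7, -0.0, -2.5]
gripper_width: 0.58
scene [0.4813 0.3394 0.187 ] 426 [[0.4595, 0.303, 0.1814], [0.4856, 0.3396, 0.2032], [0.5211, 0.3865, 0.3083]]
post [0.4857 0.351  0.3168]
side [0.4804 0.3387 0.1842] 762 [[0.4559, 0.3138, 0.1831], [0.4748, 0.3406, 0.1998], [0.4989, 0.3794, 0.301]]
post [0.4959 0.3602 0.3036]
```

View pics/held.png

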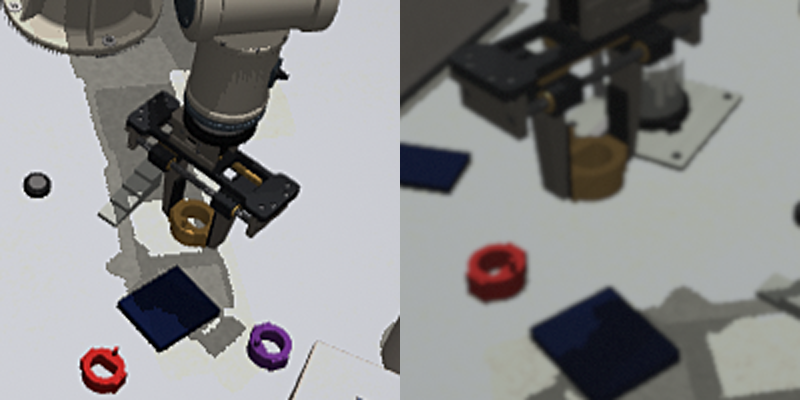

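The ring is held level between the fingers, opening 53 mm. I'll carry it to above the spindle and align it.

```bash
python3 -m crank '[{"hand":45,"linear":[0.1,-0.3,0],"rotation":[0,0,0.028]},{"hand":45,"linear":[0.2,-0.6,0],"rotation":[0,0,0.028]},{"hand":45,"linear":[0.2,-0.6,0],"rotation":[0,0,0.028]},{"hand":45,"linear":[0.2,-0.6,0],"rotation":[0,0,0.028]},{"hand":45,"linear":[0.2,-0.6,0],"rotation":[0,0,0.028]},{"hand":45,"linear":[0.2,-0.6,0],"rotation":[0,0,0.028]},{"hand":45,"linear":[0.2,-0.6,0],"rotation":[0,0,0.028]},{"hand":45,"linear":[0.2,-0.6,0],"rotation":[0,0,0.028]},{"hand":45,"linear":[0.2,-0.6,0],"rotation":[0,0,0.028]},{"hand":45,"linear":[0.2,-0.6,0],"rotation":[0,0,0.028]}]'
python3 -m crank '[{"hand":45,"linear":[0.2,-0.6,0],"rotation":[0,0,0]},{"hand":45,"linear":[0.2,-0.6,0],"rotation":[0,0,0]},{"hand":45,"linear":[0.2,-0.6,0],"rotation":[0,0,0]},{"hand":45,"linear":[0.16,-0.6,0],"rotation":[0,0,0]},{"hand":45,"linear":[0.1,-0.3,0],"rotation":[0,0,0]},{"hand":45,"linear":[0,0,0],"rotation":[0,0,0]},{"hand":45,"linear":[0,0,0],"rotation":[0,0,0]},{"hand":45,"linear":[0,0,0],"rotation":[0,0,0]},{"hand":45,"linear":[0,0,0],"rotation":[0,0,0]},{"hand":45,"linear":[0,0,0],"rotation":[0,0,0]}]'
python3 -c "
from h import *
s=manip.sense();print(s['eef_pos'],s['tcp_rot'],s['ft_force'],s['wrist_torque'])"
```

```text
clock: 16.23
eef_pos: [0.5537, 0.1082, 0.1789]
tcp_rot: [3.141, -0.003, 3.089]
ft_force: [0.3, 0.8, -1.4]
gripper_width: 0.584
clock: 17.07
eef_pos: [0.589, 0.0027, 0.1808]
tcp_rot: [3.14, 0.0, 3.089]
ft_force: [0.2, 0.7, -2.6]
gripper_width: 0.579
[0.58899359 0.00270871 0.18084409] [3.14025446e+00 3.26104463e-04 3.08878610e+00] [ 0.18458888  0.67731991 -2.57254395] [ 0.10429607 -0.09088935 -0.0199897 ]
```

```bash
python3 -m crank '[{"hand":45,"linear":[-0.02,0.09,0],"rotation":[0,0,0]},{"hand":45,"linear":[0,0,-0.15],"rotation":[0,0,0]},{"hand":45,"linear":[0,0,-0.1],"rotation":[0,0,0]},{"hand":45,"linear":[0,0,0],"rotation":[0,0,0]},{"hand":45,"linear":[0,0,0],"rotation":[0,0,0]},{"hand":45,"linear":[0,0,0],"rotation":[0,0,0]},{"hand":45,"linear":[0,0,0],"rotation":[0,0,0]},{"hand":45,"linear":[0,0,0],"rotation":[0,0,0]},{"hand":45,"linear":[0,0,0],"rotation":[0,0,0]},{"hand":45,"linear":[0,0,0],"rotation":[0,0,0]}]'
python3 - <<'E'
from h import *
T=[]
for n in('scene','side'):
    s=manip.sense();f=grab(n);P=cloud(f);h=cv2.cvtColor(f['image'],cv2.COLOR_BGR2HSV)
    m=(cv2.inRange(h,(10,110,40),(28,255,255))>0)&(abs(P[...,0]-.588)<.04)&(abs(P[...,1]-.006)<.04)&(P[...,2]<.22)
    q=P[m];z=q[:,2];top=q[(z>.185)&(z<.195)];zt=np.median(top[:,2]) if len(top) else 0
    print(n,s['eef_pos'].round(4),len(q),np.percentile(q,[2,98],axis=0).round(4).tolist(),'zhist',np.histogram(z,np.arange(.155,.215,.004)))
    print('post',q[z>zt+.009].mean(0))
    top=q[abs(z-zt)<.0025][:,:2]*1000
    print(cv2.minAreaRect(top.astype(np.float32)),cv2.minEnclosingCircle(top.astype(np.float32)))
    v,u=np.where(m);c=(int(u.mean()),int(v.mean()));T.append(cv2.resize(f['image'][c[1]-40:c[1]+60,c[0]-50:c[0]+50],(400,400),interpolation=cv2.INTER_CUBIC))
cv2.imwrite('pics/over.png',np.hstack(T))
E
```

```text
clock: 17.9
eef_pos: [0.5886, 0.0052, 0.1711]
tcp_rot: [3.14, 0.001, 3.087]
ft_force: [-0.3, -1.1, -1.9]
gripper_width: 0.588
scene [0.5886 0.0052 0.1711] 308 [[0.5696, -0.0207, 0.1661], [0.6139, 0.0293, 0.1992]] zhist (array([ 0,  1,  9, 26, 29, 36, 33, 44, 95, 25,  3,  4,  3,  0]), array([0.155, 0.159, 0.163, 0.167, 0.171, 0.175, 0.179, 0.183, 0.187,
       0.191, 0.195, 0.199, 0.203, 0.207, 0.211]))
post [0.60970624 0.00447735 0.20255418]
((594.0549926757812, 2.546377182006836), (49.53604507446289, 42.091556549072266), 30.608434677124023) ((590.5851440429688, 4.391579627990723), 28.57659339904785)
side [0.5886 0.0052 0.1711] 240 [[0.5649, -0.0205, 0.1723], [0.5988, 0.0322, 0.1919]] zhist (array([ 0,  0,  0,  3, 23, 30, 38, 48, 73, 25,  0,  0,  0,  0]), array([0.155, 0.159, 0.163, 0.167, 0.171, 0.175, 0.179, 0.183, 0.187,
       0.191, 0.195, 0.199, 0.203, 0.207, 0.211]))
post [nan nan nan]
((580.861328125, 2.12725830078125), (24.306703567504883, 55.5881233215332), 25.297821044921875) ((586.3192138671875, 4.706912040710449), 28.459230422973633)<stdin>:8: RuntimeWarning: Mean of empty slice.
  ret = um.true_divide(
```

View pics/over.png

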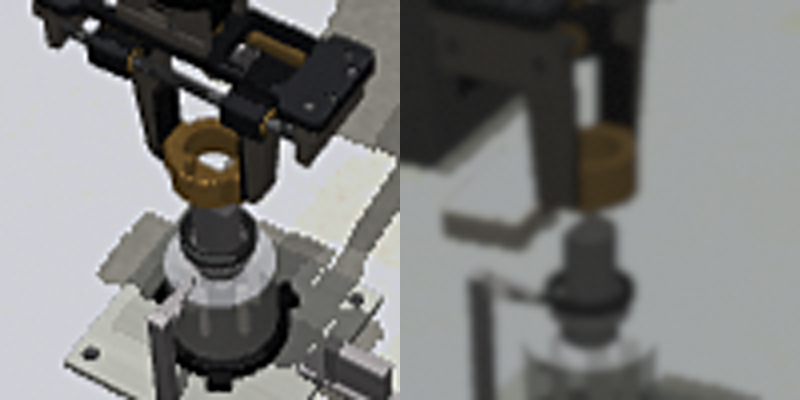

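```bash
python3 -m crank '[{"hand":45,"linear":[-0.012,0.03,0],"rotation":[0,0,0]},{"hand":45,"linear":[0,0,-0.1],"rotation":[0,0,0]},{"hand":45,"linear":[0,0,-0.1],"rotation":[0,0,0]},{"hand":45,"linear":[0,0,-0.1],"rotation":[0,0,0]},{"hand":45,"linear":[0,0,-0.1],"rotation":[0,0,0]},{"hand":45,"linear":[0,0,0],"rotation":[0,0,0]},{"hand":45,"linear":[0,0,0],"rotation":[0,0,0]},{"hand":45,"linear":[0,0,-0.1],"rotation":[0,0,0]},{"hand":45,"linear":[0,0,-0.1],"rotation":[0,0,0]},{"hand":45,"linear":[0,0,0],"rotation":[0,0,0]}]' 45
python3 -c "
from h import *
s=manip.sense();print(s['eef_pos'],s['tcp_rot'],s['ft_force'],s['wrist_torque'])"
```

```text
clock: 18.83
eef_pos: [0.5876, 0.0064, 0.1461]
tcp_rot: [3.141, -0.0, 3.088]
ft_force: [0.3, -0.1, -2.0]
gripper_width: 0.582
[0.5875862  0.00642419 0.14614368] [ 3.14051848e+00 -3.39901761e-04  3.08756256e+00] [ 0.30420446 -0.08964797 -1.96234726] [ 0.03499548 -0.05859786 -0.03780194]
```

No contact force with the mouth past the spindle top. I'll continue down.

```bash
python3 -m crank '[{"hand":45,"linear":[0,0,-0.08],"rotation":[0,0,0]},{"hand":45,"linear":[0,0,-0.08],"rotation":[0,0,0]},{"hand":45,"linear":[0,0,-0.08],"rotation":[0,0,0]},{"hand":45,"linear":[0,0,-0.08],"rotation":[0,0,0]},{"hand":45,"linear":[0,0,-0.08],"rotation":[0,0,0]},{"hand":45,"linear":[0,0,-0.08],"rotation":[0,0,0]},{"hand":45,"linear":[0,0,-0.08],"rotation":[0,0,0]},{"hand":45,"linear":[0,0,-0.08],"rotation":[0,0,0]},{"hand":45,"linear":[0,0,0],"rotation":[0,0,0]},{"hand":45,"linear":[0,0,0],"rotation":[0,0,0]}]'
python3 -c "
from h import *
s=manip.sense();print(s['eef_pos'],s['tcp_rot'],s['ft_force'],s['wrist_torque'])"
```

```text
clock: 19.67
eef_pos: [0.5879, 0.0064, 0.1212]
tcp_rot: [3.14, 0.0, 3.088]
ft_force: [0.1, -0.2, -0.5]
gripper_width: 0.581
[0.58789457 0.00644131 0.12115262] [3.14044905e+00 2.10422298e-04 3.08757458e+00] [ 0.12906109 -0.18272717 -0.50644888] [ 0.05851793 -0.03717087  0.00602589]
```

```bash
python3 -m crank '[{"hand":45,"linear":[0,0,-0.05],"rotation":[0,0,0]},{"hand":45,"linear":[0,0,-0.05],"rotation":[0,0,0]},{"hand":45,"linear":[0,0,-0.05],"rotation":[0,0,0]},{"hand":45,"linear":[0,0,-0.05],"rotation":[0,0,0]},{"hand":45,"linear":[0,0,-0.05],"rotation":[0,0,0]},{"hand":45,"linear":[0,0,-0.03],"rotation":[0,0,0]},{"hand":45,"linear":[0,0,0],"rotation":[0,0,0]},{"hand":45,"linear":[0,0,0],"rotation":[0,0,0]},{"hand":45,"linear":[0,0,0],"rotation":[0,0,0]},{"hand":45,"linear":[0,0,0],"rotation":[0,0,0]}]'
python3 - <<'E'
from h import *
s=manip.sense();print(s['eef_pos'],s['tcp_rot'],s['ft_force'],s['wrist_torque'])
T=[]
for n in('scene','side'):
    f=grab(n);P=cloud(f);h=cv2.cvtColor(f['image'],cv2.COLOR_BGR2HSV)
    m=(cv2.inRange(h,(10,110,40),(28,255,255))>0)&(abs(P[...,0]-.588)<.04)&(abs(P[...,1]-.006)<.04)&(P[...,2]<.17)
    z=P[m][:,2];print(n,'zhist',np.histogram(z,np.arange(.095,.155,.003)), 'top med',np.median(z[(z>.124)&(z<.136)]),'post',P[m][z>.139].mean(0).round(4))
    v,u=np.where(m);c=(int(u.mean()),int(v.mean()));T.append(cv2.resize(f['image'][c[1]-50:c[1]+50,c[0]-50:c[0]+50],(400,400),interpolation=cv2.INTER_CUBIC))
cv2.imwrite('pics/down.png',np.hstack(T))
E
```

```text
clock: 20.5
eef_pos: [0.5882, 0.0064, 0.1106]
tcp_rot: [3.14, 0.001, 3.088]
ft_force: [-2.2, 0.0, 6.9]
gripper_width: 0.584
[0.58818403 0.00641918 0.11064436] [3.14042430e+00 9.97256992e-04 3.08757109e+00] [-2.22091167  0.04727599  6.94023401] [ 0.09087492  0.38814469 -0.00505065]
scene zhist (array([ 0,  1,  4,  6, 13,  9, 13, 18,  7, 16, 44, 41, 21,  4,  5,  1,  3,
        0,  0]), array([0.095, 0.098, 0.101, 0.104, 0.107, 0.11 , 0.113, 0.116, 0.119,
       0.122, 0.125, 0.128, 0.131, 0.134, 0.137, 0.14 , 0.143, 0.146,
       0.149, 0.152])) top med 0.12873608095061984 post [0.6089 0.0064 0.1426]
side zhist (array([ 0,  0,  0,  2, 12, 11, 18, 17, 17, 15, 20, 37, 10,  0,  0,  0,  0,
        0,  0]), array([0.095, 0.098, 0.101, 0.104, 0.107, 0.11 , 0.113, 0.116, 0.119,
       0.122, 0.125, 0.128, 0.131, 0.134, 0.137, 0.14 , 0.143, 0.146,
       0.149, 0.152])) top med 0.12899723405871988 post [nan nan nan]<stdin>:7: RuntimeWarning: Mean of empty slice.
  ret = um.true_divide(
```

View pics/down.png

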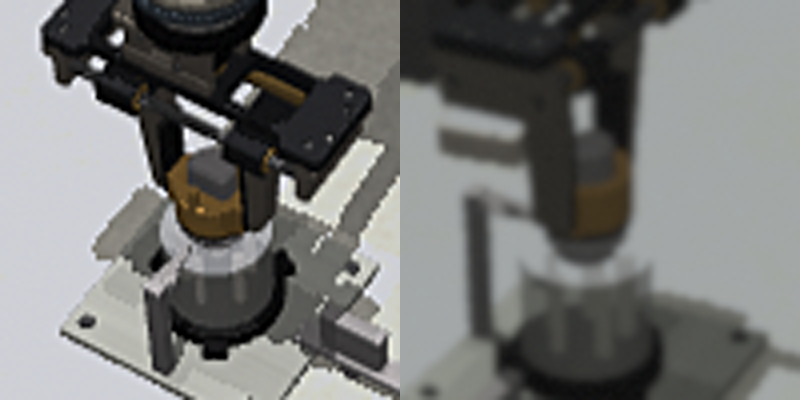

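The ring is down over the spindle, top at about 0.129 so bottom at about 0.105. The push is about 9 N net. I'll press slightly more, hold, check that it is steady and hand in.

```bash
python3 -m crank '[{"hand":45,"linear":[0,0,-0.02],"rotation":[0,0,0]},{"hand":45,"linear":[0,0,0],"rotation":[0,0,0]},{"hand":45,"linear":[0,0,0],"rotation":[0,0,0]},{"hand":45,"linear":[0,0,0],"rotation":[0,0,0]},{"hand":45,"linear":[0,0,0],"rotation":[0,0,0]},{"hand":45,"linear":[0,0,0],"rotation":[0,0,0]},{"hand":45,"linear":[0,0,0],"rotation":[0,0,0]},{"hand":45,"linear":[0,0,0],"rotation":[0,0,0]},{"hand":45,"linear":[0,0,0],"rotation":[0,0,0]},{"hand":45,"linear":[0,0,0],"rotation":[0,0,0]}]'
python3 - <<'E'
from h import *
for n in('scene','side'):
    f=grab(n);P=cloud(f);h=cv2.cvtColor(f['image'],cv2.COLOR_BGR2HSV)
    m=(cv2.inRange(h,(10,110,40),(28,255,255))>0)&(abs(P[...,0]-.588)<.04)&(abs(P[...,1]-.006)<.04)&(P[...,2]<.17)
    z=P[m][:,2];print(n,'top',np.median(z[(z>.124)&(z<.136)]))
    Q=P[f['depth']>0];q=Q[((Q>[.52,.07,.047])&(Q<[.68,.16,.056])).all(1)];print('fin',cv2.minAreaRect(q[:,:2].astype(np.float32)*1000))
    g=np.load(f'pics/{n}0.npy',allow_pickle=True).item();P0=cloud(g);d=np.abs(P0[...,2]-P[...,2])>.008
    d=cv2.morphologyEx((d&(P0[...,2]<.1)&(P0[...,2]>-.01)).astype(np.uint8),cv2.MORPH_OPEN,np.ones((3,3)))
    for c,st in zip(*[x[1:] for x in cv2.connectedComponentsWithStats(d)[:1:-1]]): print(' changed',c.round(),st[4])
s=manip.sense();print(s['eef_pos'],s['tcp_rot'],s['ft_force'],s['gripper_width'],s['dq'].round(4))
E
```

```text
clock: 21.43
eef_pos: [0.5882, 0.0064, 0.1099]
tcp_rot: [3.14, 0.001, 3.088]
ft_force: [-1.7, 0.7, 7.3]
gripper_width: 0.588
scene top 0.12797375209711304
fin ((595.731689453125, 106.95178985595703), (43.674468994140625, 17.662939071655273), 89.06505584716797)
 changed [350.   2.] 70
 changed [283.  51.] 693
 changed [315. 103.] 2226
 changed [243. 125.] 86
 changed [298. 210.] 1534
 changed [248. 186.] 35
 changed [262. 191.] 85
 changed [322. 270.] 351
 changed [426. 269.] 292
side top 0.128620234318442
fin ((594.2590942382812, 107.49527740478516), (46.300193786621094, 14.338322639465332), 87.18804168701172)
 changed [326.  38.] 805
 changed [567. 102.] 324
 changed [301. 168.] 2825
 changed [322. 135.] 15
 changed [580. 181.] 135
 changed [285. 259.] 27
 changed [272. 272.] 205
 changed [292. 274.] 188
 changed [275. 285.] 82
 changed [279. 362.] 757
[0.58823549 0.00644666 0.10994442] [3.14042100e+00 1.17840778e-03 3.08759191e+00] [-2.80337861 -0.19620605  6.90592377] 0.582857819532766 [-0.0005 -0.0024 -0.0003  0.0014  0.0008 -0.0001]
```

```bash
python3 -c "
from h import *
print(manip.sign_off())"
```

```text
the job is handed in; nothing more can be done
None
```

The job is handed in, at about 21.5 s on the robot's clock. No verdict was reported.

What I did:
- **Turnbutton:** I gripped the fin with the tool leaning away from the spindle and turned it to its stop.
- **Spindle:** I gripped it flat to back and turned it until the flat faced the pointer.
- **Sight ring:** I took the brass ring off the navy spacer, fitted it flat to flat over the spindle, pressed it down on the seat and left it gripped there.

What the last checks showed:
- **Turnbutton:** the close wrist view put the fin at 87.4°, about 1.57 rad. In the final check, side and scene gave 87.2° and 89.1°. The arm and tool partly block those two views, so they are less exact.
- **Spindle flat:** its edge was within about 0.3° of the socket's x axis by the line fit. The cruder box fit disagreed by 2°. I could not measure it again with the ring on.
- **Ring position:** the tool sat within 0.2 mm of the axis and showed no tilt. The last check of the ring's own centre, just before lowering, put it about 1 mm off the axis, and I corrected for that. The ring's own tilt was not measured.
- **Ring height:** its top was at 0.128–0.129 m, so its underside was at about 0.104–0.105 m. That holds the seat about 5–6 mm down, and the roughly 9 N push agrees with that.
- **Grip:** it was set to 45 N with the fingers 54 mm apart, and the arm was still. A 2–3 N sideways force remained, probably from the ring touching the spindle.
- **Bystanders:** depth comparison with the start showed changes only at the arm, the socket area, the turnbutton and the ring's old place, so none appeared to move.

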